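Restock a jar lane, oldest to the front

TASK

Restock the jar tray first-in, first-out: slide the two older jars forward along it, without lifting them out, until the front one meets the tray's front lip and the row is closed up, then set the spare jar down upright (do not drop it) in the tray right behind them. Finally slide the tray's backstop plate forward until it stands against the new jar, so the row is held snug; keep all jars upright and leave the spools, the tape measure and the little dropper bottle where they are.

Things in the scene. Friction and masses are not known exactly. Their poses are not given: they have to be found in the camera images.
- jar_tray: the jars' tray: a low sheet-metal lane screwed to the bench, 296 mm long (x), 78 mm wide (y), inside width 72 mm. Origin under its centre, on the bench; -x end is the front (towards the robot). Floor top at 6 mm; side walls up to 33 mm, front lip 3 mm thick up to 30 mm, rear edge up to 12 mm above the bench. An equal tray of spools stands parallel beside it, on either side, 82 mm centre to centre
- jar_tray_lip (a point): centre of the inner face of the jar tray's front lip, at floor height (6 mm above the bench). The jars in the row must end up against it: the first jar's centre 32 mm behind (+x of the tray), then one every 64 mm.
- jar_front: clear jar with dark screw lid, like the other two: 64 mm diameter, 99 mm tall, about 0.4 kg; origin at the centre of its underside, z up its axis. The older jar nearer the lip, standing on the tray's floor about 5 to 6 cm short of the lip.
- jar_second: clear jar with dark screw lid, like the other two: 64 mm diameter, 99 mm tall, about 0.4 kg; origin at the centre of its underside, z up its axis. The older jar behind jar_front (2 to 17 mm gap). At the start 43 to 51 mm are free between it and the backstop: room for closed fingers, not for a jar. Pushed low from behind it slides, pushing jar_front along; pushed near the lid it may tip
- jar_new: clear jar with dark screw lid, like the other two: 64 mm diameter, 99 mm tall, about 0.4 kg; origin at the centre of its underside, z up its axis. The spare jar, standing on the bench to the right or the left of the trays.
- backstop (a joint): travel of the jar tray's backstop, in m: 0 fully back (plate's front face 242 mm behind the inner face of the lip), growing to 0.13 as it slides forward. It stays where it is left; it takes about 2 N to slide, more as it pushes jars.
- backstop_face (a point): middle of the front face of the jar tray's backstop, 36 mm above the tray's floor: an upright bent steel plate 62 mm wide (y), 4 mm thick, its 9 mm thick rolled top edge 81 mm above the bench; behind the plate a flat foot 3 mm thick runs 44 mm to the rear along the floor. It can be pushed forward from behind.
- spool_tray: the equal tray beside it, with spools of solder wire; leave it. Origin and axes as for jar_tray.
- spool_a: spool of solder wire, 56 mm in diameter, 40 mm tall, standing at the lip of the spool tray; origin at the centre of its underside. Leave it.
- spool_b: spool like spool_a, standing behind it. Leave it.
- tape_measure: tape measure on the bench, 36 x 88 x 66 mm, on the other side of the trays from jar_new; origin at the centre of its underside. Leave it.
- oil_dropper: small dropper bottle on the bench, 34 mm in diameter, 102 mm tall; origin at the centre of its underside. Leave it.
Not all that is in view belongs to the job. What is shaped like the jar_new but red or turquoise is not meant.

How it is judged (in metres and radians):
At the end, for the whole second after the job is handed in: All three jars stand upright (within 0.08 rad) and at rest on the jar tray's floor, between its walls: jar_front within 6 mm of the front lip, jar_second behind it and jar_new behind that, with gaps under 6 mm, and the backstop's face within 6 mm of jar_new (x of jar_front in the frame of jar_tray below -0.1068 m and horizontal distance between jar_front and jar_second below 0.0704 m and horizontal distance between jar_second and jar_new below 0.0704 m and x of jar_second in the frame of jar_tray above -0.06 m and x of jar_new in the frame of jar_tray above 0.003 m and horizontal distance between backstop_face and jar_new below 0.039 m and angle between each of jar_front, jar_second, jar_new's own z axis and vertical below 0.08 rad and z of each of jar_front, jar_second, jar_new in the frame of jar_tray below 0.01 m and y of jar_front in the frame of jar_tray between -0.008 and 0.008 m and linear speed of each of jar_front, jar_second, jar_new below 0.02 m/s and y of jar_second in the frame of jar_tray between -0.008 and 0.008 m and y of jar_new in the frame of jar_tray between -0.008 and 0.008 m); the robot touches nothing.
It fails at once if a jar is tipped over (more than 0.4 rad) (angle between any of jar_front, jar_second, jar_new's own z axis and vertical above 0.4 rad).
It fails at once if an older jar is lifted out (more than 20 mm off the tray's floor) (z of any of jar_front, jar_second in the frame of jar_tray above 0.026 m).
It fails at once if the new jar is dropped (falls freely faster than 0.5 m/s) (linear speed of jar_new above 0.5 m/s and contact force between anything else and jar_new below 0.1 N).
It fails at once if a spool, the tape measure or the dropper bottle is moved more than 30 mm (distance of any of spool_a, spool_b, tape_measure, oil_dropper from where it was at the start of the episode above 0.03 m).
It also fails if it takes over 67 s, if anything falls off the work surface, if the arm or the gripper's body presses on something with over 40 N, if the wrist force passes 120 N, or if a joint passes its speed limit or range.

ROBOT

A 6-joint arm with a two-finger parallel gripper is mounted at the origin on a cart in front of the work surface, level with it; the furniture and walls round the work are solid. World frame = base frame: x ahead of the robot, y to its left, z up, the work surface at z = 0. Lengths are in m, angles in degrees, forces in N, time in s.
With the tool pointing down it reaches from about 0.35 to 0.775 m from the base axis. Payload 7.3 kg.
Tool frame: the origin (TCP) lies between the finger pads; the fingertips stand 11 mm ahead of it and the grasp point (between the pads) lies 8 mm behind it; z points along the fingers, y is the line along which they close (so a half turn about z gives the same grasp; the last joint's range is limited). The gripper opens to 92 mm and grips with 3 to 60 N. Pads are 19 mm wide; open, the fingers measure 130 mm over their backs; the gripper's body (75 mm by 190 mm) begins 47 mm behind the grasp point.
Start: joints at [54.832, 19.595, 87.324, -0, 73.075, -8.365], TCP at [0.237, 0.469, 0.238] pointing down, gripper open.
Joint ranges: [-145.02, 145.02], [-44.19, 115.74], [2.07, 154.8], [-57.11, 237.11], [16.16, 152.29], [-177.93, 177.93]. Speed limits (degrees/s): [147.25, 147.25, 180, 180, 180, 180].

INTERFACE

Orientations are given as [roll, pitch, yaw] about the fixed x, y, z axes, in that order (R = Rz(yaw) Ry(pitch) Rx(roll)).
In Python, from rig import sense, imaging, ticket, finder gives the robot as it stands.
- The arm moves only by the tool apply_moves, never from a script. Its argument "targets" is a list of rows, each a list of 3 entries, a list of its own where there are three numbers: the finger opening in mm, from 0 to 91.8, then the shift along the tool's x, y, z in mm, then the turn, a rotation vector about the tool's x, y, z in degrees. A call has 1 to 20 rows; each row shifts and turns the commanded pose from where the row before left it, along the tool's axes as they then stand; what a row does not reach is not made up. A row lasts 1/10 s, in which the tool goes at most 50 mm and 8.59 degrees, less where a joint would pass 70% of its speed; a pose out of reach is approached as far as the arm can. A call is refused whole if a number of a shift passes 50 or a number of a turn 8.59, either way. A call with a gripper value outside its range is refused whole. The fingers move at their own pace and stop on an object; the grip force is fixed at half the most. Time passes only in rows, so rows that do not move let the fingers close. It gives the time, the measured TCP pose, the force, the opening and the grip force at its end, in the units of the state.
- sense(): the state, without advancing time (a new reading comes with each control period).
- imaging.get_image(name): name is "scene" or "top" or "wrist"; returns (picture, depth): 400x640x3 uint8, blue, green, red; 400x640 float32, m along the optical axis (not along the pixel's ray), 0 where there is no reading.
- imaging.camera_model(name): a dict with "mtx" (3x3 intrinsics, pixels), "xyz" and "orientation" of the camera in the world. Camera axes: x right, y up, looking along -z (the intrinsics and any distortion apply to the point x, -y, -z); pixel columns grow to the right and rows downward; lengths in m; the calibration is good to about 2 mm. A picture is of the moment at which its call begins: read the wrist's pose just before it. camera_model takes no time and is no camera call; for the wrist camera it gives the pose at the moment of the call.
- ticket.sign_off(): hands the job in; it is judged then, once.
Trained networks look in the newest picture that a camera, given by its name, has taken for a name from the list of things; names that differ only in an ending like _2 or _b are one class to them, and where a whole thing is asked for, a point or a joint stands for the part that bears it (a point fixed in the world has none). Each returns a list of dicts, best first, with "p" (0 to 1); they miss things now and then, are a little off and sometimes report something else, mostly with a low value. They report only what shows in the picture. A call takes as long as a camera call. They do not tell look-alikes from the thing itself.
- finder.regions_of(target, camera): "pixels" (400x640 bool, what is visible of it) and "bbox" ([centre column, centre row, width, height] in pixels, round what is visible of it).
- finder.spot_point(target, camera): "xy" ([column, row] in pixels: a listed point, or the origin of a listed thing).
The state is a dict: "time": time; "qpos": joint angles; "joint_vel": joint speeds; "effort": joint torques, N m; "eef_pos": TCP position; "ee_rot": TCP orientation; "force": force on the tool from outside, world axes, zero at the start; "moment": the same for the moment, N m; "opening": finger opening in m; "finger_force": force on a finger pad.
Only numpy, scipy, OpenCV 4.12 (cv2) and the standard library are available. Lean on these libraries where they do the work, as an engineer would, in place of code of your own. Each camera call takes 0.05 s, during which the arm holds its last target. There are 200 camera calls.

## Working session

There is one attempt and no reset: what is moved stays moved. The work goes in short steps, Python scripts to look and compute and a tool call to move; the robot and the scene stay as the last step left them, time stands still between calls to the robot, and variables do not carry over. Pictures are saved under pics/ and viewed, at most 10 in all, crops included, and the job is handed in when it is done.

Besides the shell and the picture viewer there is one more tool, called after ">>>" in YAML: its name, and indented under it one key for each argument. apply_moves: Moves the arm, as the interface text tells. Its arguments: {"type":"object","properties":{"targets":{"type":"array","items":{"type":"array"}}},"required":["targets"]}

```bash
mkdir -p pics; ls
cat > h.py <<'E'
import numpy as np, cv2
from scipy.spatial.transform import Rotation as R
from rig import sense, imaging, ticket, finder
def cam(n):
    m=imaging.camera_model(n); return np.array(m["mtx"]),np.array(m["xyz"]),m
def rot(m):
    o=np.array(m["orientation"])
    return o if o.shape==(3,3) else R.from_euler('xyz',o,degrees=True).as_matrix()
def pts(n,us,vs,d):
    K,t,m=cam(n); us,vs,d=map(np.asarray,(us,vs,d))
    p=np.stack([(us-K[0,2])/K[0,0]*d,-(vs-K[1,2])/K[1,1]*d,-d],-1)
    return p@rot(m).T+t
def ray_z(n,u,v,z):
    p=pts(n,[u],[v],[1.0])[0]; t=cam(n)[1]; r=p-t
    return t+r*(z-t[2])/r[2]
def proj(n,P):
    K,t,m=cam(n); q=(np.asarray(P)-t)@rot(m); return K[0,2]-K[0,0]*q[...,0]/q[...,2], K[1,2]+K[1,1]*q[...,1]/q[...,2]
E
python3 - <<'E'
from h import *
s=sense(); print(s)
ims=[]
for n in("scene","top"):
    p,d=imaging.get_image(n); cv2.imwrite(f"pics/{n}0.png",p); np.save(f"pics/{n}0.npy",d)
    print(n,imaging.camera_model(n))
    for t in("jar_tray","jar_new","backstop_face","spool_tray","spool_a","tape_measure","oil_dropper"):
        for r in finder.regions_of(t,n)[:5]:
            v,u=np.nonzero(r["pixels"]&(d>0)); P=pts(n,u,v,d[v,u])
            print(t,round(r["p"],2),np.round(r["bbox"]),np.round(np.median(P,0),3),np.round(np.percentile(P,2,axis=0),3),np.round(np.percentile(P,98,axis=0),3))
    for t in("jar_tray_lip","backstop_face"):
        print(t,[(round(r["p"],2),np.round(r["xy"],1)) for r in finder.spot_point(t,n)[:3]])
E
```

```text
pics
{'time': 0.0, 'qpos': array([ 5.48314272e+01,  1.96368824e+01,  8.73755898e+01, -6.68439697e-05,
        7.30745016e+01, -8.36651088e+00]), 'joint_vel': array([-0.06783056,  0.04674571, -0.0051315 , -0.06515848,  0.05114396,
       -0.01199842]), 'effort': array([ 2.64350012e-03, -4.31240666e+01, -2.44222730e+01,  7.18633225e-02,
        5.56501374e-02, -1.46854982e-04]), 'eef_pos': array([0.23649955, 0.46829217, 0.2370509 ]), 'ee_rot': array([-1.79913943e+02, -1.25918477e-02,  1.53197948e+02]), 'force': array([-0.01641667,  0.02004971, -0.07796422]), 'moment': array([ 0.02017785, -0.02613937, -0.03186811]), 'finger_force': 0.0, 'opening': 0.09167256168354995}
scene {'mtx': array([[373.55042584,   0.        , 313.09128699],
       [  0.        , 373.55042584, 196.42846523],
       [  0.        ,   0.        ,   1.        ]]), 'xyz': array([ 0.15736247, -0.50302447,  0.70797355]), 'orientation': array([ 47.13898976,   1.0554076 , -29.64853184])}
jar_tray 0.88 [370. 238. 119.  80.] [ 0.544 -0.059  0.015] [ 0.411 -0.089  0.003] [ 0.7   -0.005  0.079]
jar_new 0.87 [254. 135.  23.  3
[... 2241 characters left out ...]
001] [0.508 0.489 0.102]
backstop_face 0.71 [367. 142.  25.  11.] [ 0.658 -0.047  0.033] [ 0.653 -0.078  0.005] [ 0.698 -0.019  0.083]
spool_tray 0.65 [333. 182.  32. 103.] [0.591 0.036 0.007] [ 0.415 -0.004  0.001] [0.705 0.077 0.078]
spool_a 0.83 [335. 220.  16.  22.] [0.448 0.042 0.045] [0.422 0.015 0.004] [0.477 0.067 0.049]
tape_measure 0.71 [439. 213.  28.  18.] [ 0.457 -0.247  0.061] [ 0.435 -0.306  0.003] [ 0.482 -0.223  0.068]
oil_dropper 0.67 [413. 153.  14.  16.] [ 0.636 -0.184  0.06 ] [ 0.625 -0.202  0.012] [ 0.651 -0.174  0.099]
jar_tray_lip [(0.94, array([364.2, 231.4])), (0.67, array([437.3, 215. ]))]
backstop_face [(0.89, array([364.7, 145.1])), (0.45, array([438.7, 216.3]))]
```

Run:
```python
import cv2,numpy as np
a=cv2.imread("pics/scene0.png")[100:360,200:470]; b=cv2.imread("pics/top0.png")[110:300,160:460]
a=cv2.resize(a,None,fx=1.5,fy=1.5,interpolation=3)  # 405x390
a=cv2.resize(cv2.imread("pics/scene0.png")[105:305,190:470],(800,571),interpolation=2)
cv2.imwrite("pics/c1.png",a)
cv2.imwrite("pics/c2.png",cv2.resize(b,(800,507),interpolation=2))
```

```text
(no output)
```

View pics/c1.png

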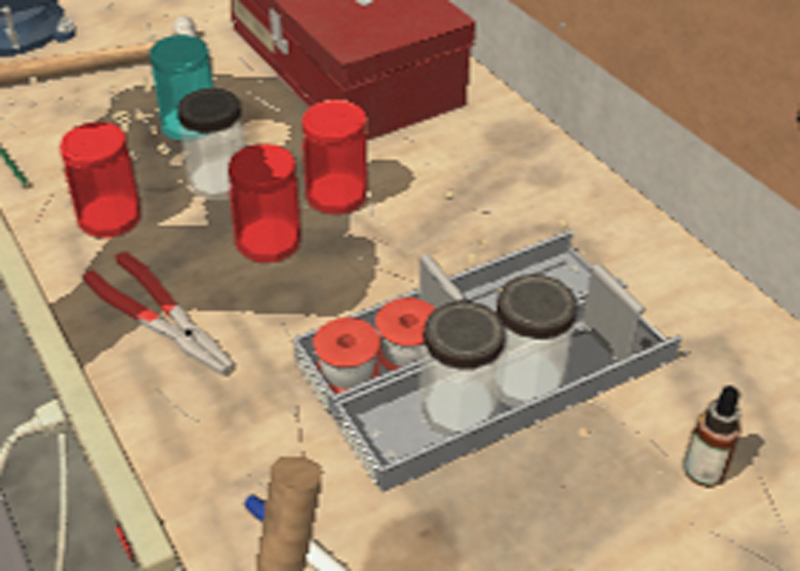

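View pics/c2.png

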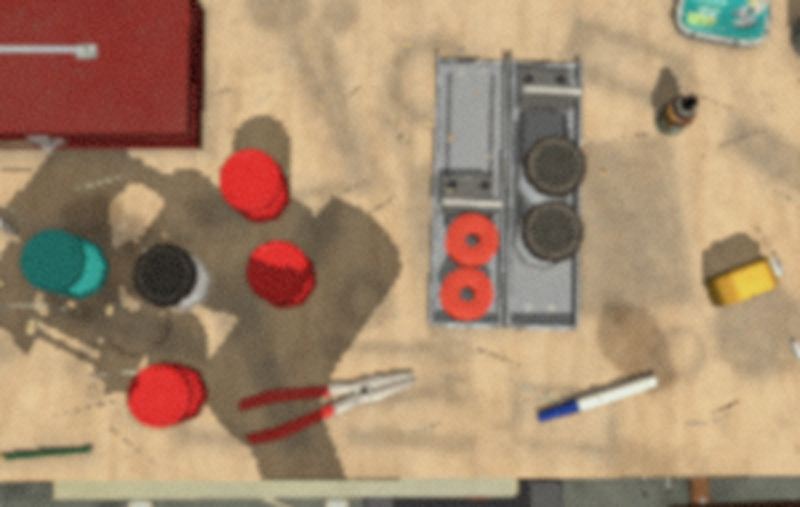

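The pictures show five jar-shaped things. In the top view they are turquoise (184,210), red (222,259), red (266,212), red (258,181), and one clear jar with a dark lid (226,214). Only the clear one fits jar_new; it is at (265,157) in the scene view and is plain in the enlarged crop. The two older jars stand in the right-hand tray, at top pixels (367,197) and (368,172).

```bash
cat > m.py <<'E'
from h import *
def cloud(n,d):
    v,u=np.nonzero((d>0.2)&(d<2)); return pts(n,u,v,d[v,u])
def lids(P,cs,z0,z1):
    for c in cs:
        q=P[(np.hypot(P[:,0]-c[0],P[:,1]-c[1])<.045)&(P[:,2]>z0)&(P[:,2]<z1)]
        if len(q)<8: print("few",c);continue
        (x,y),r=cv2.minEnclosingCircle(np.float32(q[:,:2])*1000)
        print("lid",c,"circ",round(x,1),round(y,1),"r",round(r,1),"mean",np.round(q.mean(0)*1000,1),len(q))
E
python3 - <<'E'
from m import *
for n in("top","scene"):
    P=cloud(n,np.load(f"pics/{n}0.npy")); print(n)
    lids(P,[(.461,.344)],.092,.112); lids(P,[(.505,-.045),(.575,-.045)],.098,.115)
    b=P[(P[:,0]>.4)&(P[:,0]<.72)&(P[:,1]>-.11)&(P[:,1]<.1)]
    w=b[(b[:,2]>.024)&(b[:,2]<.038)]
    for xr in((.42,.5),(.5,.6),(.6,.7)):
        s=w[(w[:,0]>xr[0])&(w[:,0]<xr[1])]; h,e=np.histogram(s[:,1],bins=np.arange(-.1,.1,.003)); print(xr,[(round((e[i]+.0015)*1000),h[i]) for i in np.argsort(-h)[:8]])
    s=w[(w[:,1]>-.075)&(w[:,1]<-.015)&(w[:,0]<.44)]; print("lip",np.round(np.percentile(s[:,0],[5,25,50,75,95])*1000,1),len(s))
    s=b[(b[:,1]>-.085)&(b[:,1]<-.01)&(b[:,2]>.06)&(b[:,0]>.635)]; print("back",np.round(np.percentile(s,[5,25,50,75,95],axis=0)*1000,1).tolist(),len(s))
    s=b[(b[:,1]>.0)&(b[:,1]<.09)&(b[:,2]>.06)]; print("spoolback",np.round(np.percentile(s,[5,50,95],axis=0)*1000,1).tolist(),len(s))
for n,a in(("scene",(315.4,263.7)),("top",(364.2,231.4))): print("lip",n,ray_z(n,*a,.006))
for n,a in(("scene",(396.9,218)),("top",(364.7,145.1))): print("back",n,ray_z(n,*a,.042))
E
```

```text
top
lid (0.461, 0.344) circ 463.5 349.1 r 32.1 mean [462.9 348.5  97.8] 450
lid (0.505, -0.045) circ 513.1 -43.7 r 38.0 mean [508.6 -42.9 103.7] 461
lid (0.575, -0.045) circ 566.6 -46.3 r 37.5 mean [570.3 -46.1 103.5] 448
(0.42, 0.5) [(79, np.int64(26)), (1, np.int64(25)), (4, np.int64(25)), (76, np.int64(18)), (-77, np.int64(17)), (-2, np.int64(16)), (-5, np.int64(14)), (-80, np.int64(11))]
(0.5, 0.6) [(-8, np.int64(35)), (1, np.int64(34)), (76, np.int64(32)), (-5, np.int64(21)), (73, np.int64(20)), (-2, np.int64(17)), (-83, np.int64(11)), (-80, np.int64(9))]
(0.6, 0.7) [(-8, np.int64(33)), (73, np.int64(31)), (-11, np.int64(25)), (-2, np.int64(23)), (-86, np.int64(22)), (70, np.int64(20)), (-5, np.int64(11)), (-14, np.int64(6))]
lip [408.9 411.6 411.8 411.9 414.8] 33
back [[653.6, -75.8, 61.7], [654.7, -64.3, 72.8], [656.3, -48.8, 77.9], [659.0, -34.9, 80.0], [661.7, -21.2, 82.7]] 104
spoolback [[534.6, 10.6, 69.3], [537.4, 38.3, 78.4], [543.2, 65.0, 83.7]] 87
scene
lid (0.461, 0.344) circ 463.3 347.4 r 32.6 mean [462.3 345.2  97.2] 255
lid (0.505, -0.045) circ 512.2 -44.1 r 37.7 m
[... 351 characters left out ...]
4, np.int64(24)), (-86, np.int64(23)), (73, np.int64(19)), (-65, np.int64(13)), (-71, np.int64(11))]
(0.6, 0.7) [(-86, np.int64(53)), (70, np.int64(42)), (-90, np.int64(27)), (67, np.int64(16)), (73, np.int64(16)), (-83, np.int64(10)), (-5, np.int64(6)), (-65, np.int64(5))]
lip [409.9 410.9 411.8 413.3 414.3] 56
back [[653.3, -80.0, 61.6], [655.2, -68.3, 67.4], [656.4, -52.7, 74.7], [657.5, -36.9, 79.4], [661.3, -23.0, 81.4]] 172
spoolback [[535.1, 9.2, 61.3], [537.0, 37.7, 77.1], [542.2, 66.3, 81.4]] 128
lip scene [ 0.41178403 -0.04070125  0.006     ]
lip top [ 0.41428347 -0.04739596  0.006     ]
back scene [ 0.64000781 -0.04607798  0.042     ]
back top [ 0.66214007 -0.04834026  0.042     ]
```

>>> apply_moves:
  targets:
    - [0,[0,0,0],[0,0,-8.25]]
    - [0,[0,0,0],[0,0,-8.25]]
    - [0,[0,0,0],[0,0,-8.3]]
    - [0,[-15,-18,0],[0,0,0]]
    - [0,[-30,-36,0],[0,0,0]]
    - [0,[-30,-36,0],[0,0,0]]
    - [0,[-30,-36,0],[0,0,0]]
    - [0,[-30,-36,0],[0,0,0]]
    - [0,[-30,-36,0],[0,0,0]]
    - [0,[-30,-36,0],[0,0,0]]
    - [0,[-30,-36,0],[0,0,0]]
    - [0,[-30,-36,0],[0,0,0]]
    - [0,[-30,-36,0],[0,0,0]]
    - [0,[-30,-36,0],[0,0,0]]
    - [0,[-30,-36,0],[0,0,0]]
    - [0,[-30,-36,0],[0,0,0]]
    - [0,[-30,-36,0],[0,0,0]]
    - [0,[-5,-15,0],[0,0,0]]
    - [0,[0,0,0],[0,0,0]]

```text
time: 2.9
eef_pos: [0.6291, -0.0485, 0.2367]
ee_rot: [180.0, -0.1, 177.8]
force: [0.3, -0.1, 0.4]
opening: 0.0008
finger_force: 0.0
```

```bash
cat >> m.py <<'E'
from scipy.optimize import least_squares
def fitlid(P,c,z0,z1,r=.032):
    # boundary fit: disc of known radius matched to area centroid of nearest-owner points
    q=P[(np.hypot(P[:,0]-c[0],P[:,1]-c[1])<.045)&(P[:,2]>z0)&(P[:,2]<z1)][:,:2]
    f=lambda x: np.maximum(np.hypot(*(q-x).T)-r,0)
    g=lambda x:f(x)
    b=[np.quantile((q@[np.cos(a),np.sin(a)]),.99)-r for a in np.arange(0,2*np.pi,.2)]
    A=np.array([[np.cos(a),np.sin(a)] for a in np.arange(0,2*np.pi,.2)])
    return A,np.array(b)
E
python3 - <<'E'
from m import *
s=sense()
p,d=imaging.get_image("wrist"); cv2.imwrite("pics/w1.png",p); print(imaging.camera_model("wrist"))
W=cloud("wrist",d); Ps={n:cloud(n,np.load(f"pics/{n}0.npy")) for n in("top","scene")}; Ps["wrist"]=W
for n,P in Ps.items():
    L=P[(P[:,2]>.099)&(P[:,2]<.112)&(P[:,1]>-.1)&(P[:,1]<.0)&(P[:,0]>.46)&(P[:,0]<.62)]
    if len(L)<30: print(n,"few"); continue
    # two discs r=32: penalise points outside nearest disc, then check extents
    f=lambda x:np.abs(np.minimum(np.hypot(*(L[:,:2]-x[:2]).T),np.hypot(*(L[:,:2]-x[2:]).T))-.0)
    m=L[:,:2]; c=np.array([[.507,-.044],[.57,-.047]])
    for _ in range(30):
        lab=np.argmin([np.hypot(*(m-k).T) for k in c],0); c=np.array([m[lab==i].mean(0) for i in(0,1)])
    print(n,"jars",np.round(c*1000,1),"x ext",np.round(np.percentile(L[:,0],[1,99])*1000,1),"y ext",[np.round(np.percentile(m[lab==i][:,1],[1,99])*1000,1).tolist() for i in(0,1)],len(L))
    b=P[(P[:,0]>.4)&(P[:,0]<.72)&(P[:,2]>.029)&(P[:,2]<.036)]
    for y0 in(.075,-.003,-.083):
        q=b[abs(b[:,1]-y0+.036*(b[:,0]-.55))<.008]
        if len(q)>15: k=np.polyfit(q[:,0]-.55,q[:,1],1); print("  wall",y0,"y@.55",round(k[1]*1000,1),"slope",round(k[0],4),len(q))
    q=P[(P[:,1]>-.085)&(P[:,1]<-.01)&(P[:,2]>.07)&(P[:,2]<.09)&(P[:,0]>.635)&(P[:,0]<.68)]
    if len(q): print("  backtop",np.round(np.percentile(q,[2,50,98],axis=0)*1000,1).tolist(),len(q))
E
```

```text
{'mtx': array([[334.49926646,   0.        , 319.1076987 ],
       [  0.        , 334.49926646, 195.09530643],
       [  0.        ,   0.        ,   1.        ]]), 'xyz': array([ 0.55408175, -0.0439224 ,  0.38476195]), 'orientation': array([-1.61093672e+01, -6.55869051e-02,  8.78996091e+01])}
top jars [[505.9 -42.7]
 [572.8 -46.5]] x ext [478.6 599.8] y ext [[-72.9, -13.6], [-77.1, -17.1]] 836
  wall 0.075 y@.55 74.7 slope -0.0361 108
  wall -0.003 y@.55 -3.7 slope -0.0393 221
  wall -0.083 y@.55 -81.9 slope -0.0378 56
  backtop [[653.5, -77.7, 71.1], [657.6, -49.6, 78.6], [661.9, -18.8, 83.6]] 84
scene jars [[505.2 -46.1]
 [572.1 -49.8]] x ext [476.7 600.9] y ext [[-75.2, -15.4], [-78.8, -19.2]] 966
  wall 0.075 y@.55 73.1 slope -0.0336 95
  wall -0.003 y@.55 -4.5 slope -0.0332 112
  wall -0.083 y@.55 -82.6 slope -0.0357 226
  backtop [[653.2, -80.4, 70.4], [656.5, -53.6, 78.4], [662.9, -20.8, 81.9]] 117
wrist jars [[508.9 -40.4]
 [573.2 -43.8]] x ext [484.7 601.6] y ext [[-69.7, -10.8], [-73.3, -14.3]] 10160
  wall 0.075 y@.55 77.2 slope -0.0342 996
  wall -0.003 y@.55 -0.3 slope -0.0401 1767
  wall -0.083 y@.55 -79.4 slope -0.0333 759
  backtop [[654.5, -75.2, 70.9], [657.6, -45.5, 80.6], [663.5, -15.9, 82.7]] 715
```

View pics/w1.png

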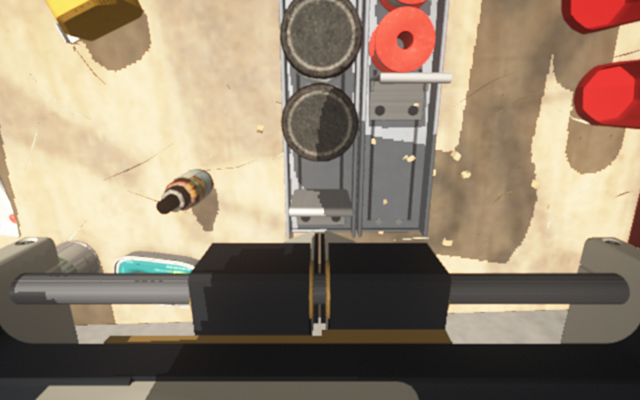

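The wrist view shows the older jars at (320,35) and (319,122) and the backstop at (320,212). The closed fingers stand over the gap between jar_second and the backstop, so I'll go down and push.

>>> apply_moves:
  targets:
    - [0,[0,0,35],[0,0,0]]
    - [0,[0,0,40],[0,0,0]]
    - [0,[0,0,40],[0,0,0]]
    - [0,[0,0,35],[0,0,0]]
    - [0,[0,0,20],[0,0,0]]
    - [0,[0,0,10],[0,0,0]]
    - [0,[0,0,0],[0,0,0]]

```text
time: 3.65
eef_pos: [0.628, -0.0448, 0.0572]
ee_rot: [180.0, -0.1, 178.1]
force: [0.7, 0.4, 0.2]
opening: 0.0005
finger_force: 0.0
```

Run:
```python
from h import *
# wrist mount check: seam column vs projected closing plane at picture pose (camera fixed to hand)
s=sense(); T=R.from_euler('xyz',s["ee_rot"],degrees=True).as_matrix(); print(s["eef_pos"],s["force"])
for k in(.011,0,-.008,-.03): print(k,proj("wrist",s["eef_pos"]+T[:,2]*k))
p,d=imaging.get_image("wrist"); cv2.imwrite("pics/w2.png",cv2.resize(p[180:345,220:420],(800,600),interpolation=0))
```

```text
[ 0.62799448 -0.04481234  0.05716626] [0.67673564 0.43950596 0.21748624]
0.011 (np.float64(318.64938104331577), np.float64(248.36522272029882))
0 (np.float64(318.6291137590394), np.float64(258.13988771920737))
-0.008 (np.float64(318.61263636035625), np.float64(266.08673693615737))
-0.03 (np.float64(318.5575563226312), np.float64(292.65117001701174))
```

View pics/w2.png

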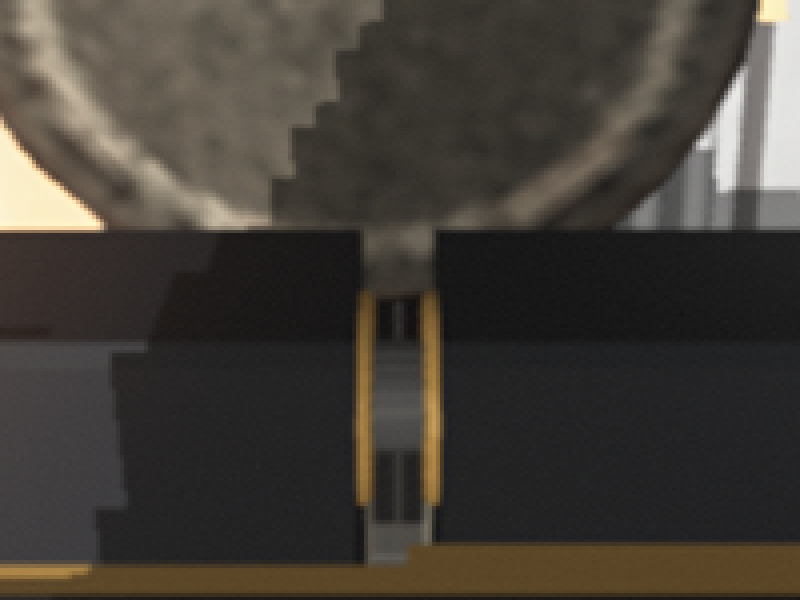

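>>> apply_moves:
  targets:
    - [0,[5,-2,0],[0,0,0]]
    - [0,[5,0,0],[0,0,0]]
    - [0,[4,0,0],[0,0,0]]
    - [0,[4,0,0],[0,0,0]]
    - [0,[4,0,0],[0,0,0]]
    - [0,[5,0,0],[0,0,0]]
    - [0,[5,0,0],[0,0,0]]
    - [0,[5,0,0],[0,0,0]]
    - [0,[5,0,0],[0,0,0]]
    - [0,[5,0,0],[0,0,0]]
    - [0,[5,0,0],[0,0,0]]
    - [0,[5,0,0],[0,0,0]]
    - [0,[5,0,0],[0,0,0]]
    - [0,[0,0,0],[0,0,0]]
    - [0,[0,0,0],[0,0,0]]

```text
time: 5.2
eef_pos: [0.5685, -0.0466, 0.0591]
ee_rot: [-180.0, 0.3, 178.0]
force: [5.3, -0.2, 3.6]
opening: 0.0002
finger_force: 2.6
```

```bash
cat >> m.py <<'E'
def tilt(n="scene",xr=(.42,.62)):
    p,d=imaging.get_image(n); P=cloud(n,d)
    L=P[(P[:,2]>.095)&(P[:,2]<.115)&(P[:,1]>-.09)&(P[:,1]<.0)&(P[:,0]>xr[0])&(P[:,0]<xr[1])]
    print("lid x ext",np.round(np.percentile(L[:,0],[1,99])*1000,1),len(L))
    h,e=np.histogram(L[:,0],bins=np.arange(xr[0],xr[1]+.001,.008))
    print([(round(a*1000),int(k),round(float(np.median(L[(L[:,0]>=a)&(L[:,0]<a+.008)][:,2]))*1000,1) if k else 0) for a,k in zip(e,h)])
    return p
E
python3 - <<'E'
from m import *
tilt()
E
```

```text
lid x ext [430.4 543.9] 1023
[(420, 0, 0), (428, 54, 102.9), (436, 75, 104.1), (444, 85, 103.7), (452, 84, 104.0), (460, 89, 103.6), (468, 74, 104.1), (476, 68, 103.8), (484, 40, 104.4), (492, 47, 102.2), (500, 68, 103.9), (508, 80, 103.7), (516, 78, 103.9), (524, 83, 104.0), (532, 71, 104.2), (540, 18, 104.2), (548, 3, 103.4), (556, 5, 112.2), (564, 1, 108.5), (572, 0, 0), (580, 0, 0), (588, 0, 0), (596, 0, 0), (604, 0, 0), (612, 0, 0)]
```

>>> apply_moves:
  targets:
    - [0,[3,1,0],[0,0,0]]
    - [0,[3,0,0],[0,0,0]]
    - [0,[3,0,0],[0,0,0]]
    - [0,[2,0,0],[0,0,0]]
    - [0,[2,0,0],[0,0,0]]
    - [0,[0,0,0],[0,0,0]]

```text
time: 5.85
eef_pos: [0.5559, -0.0452, 0.059]
ee_rot: [-180.0, 0.3, 178.0]
force: [6.3, -1.2, 3.2]
opening: 0.0006
finger_force: 3.2
```

>>> apply_moves:
  targets:
    - [0,[2,0,0],[0,0,0]]
    - [0,[2,0,0],[0,0,0]]
    - [0,[0,0,0],[0,0,0]]

```text
time: 6.15
eef_pos: [0.5538, -0.0451, 0.0594]
ee_rot: [-180.0, 0.6, 177.9]
force: [12.3, 0.1, 0.6]
opening: 0.0006
finger_force: 5.9
```

>>> apply_moves:
  targets:
    - [0,[2,0,0],[0,0,0]]
    - [0,[1,0,0],[0,0,0]]
    - [0,[0,0,0],[0,0,0]]

```text
time: 6.45
eef_pos: [0.5533, -0.0452, 0.0604]
ee_rot: [-179.9, 0.9, 177.9]
force: [16.8, 1.5, 0.6]
opening: 0.0005
finger_force: 8.6
```

Run:
```python
from m import *
tilt(xr=(.4,.58))
```

```text
lid x ext [415. 525.] 1030
[(400, 0, 0), (408, 20, 101.0), (416, 63, 104.3), (424, 80, 104.0), (432, 87, 104.3), (440, 87, 104.2), (448, 89, 104.7), (456, 74, 104.6), (464, 58, 104.8), (472, 29, 104.5), (480, 70, 104.5), (488, 73, 104.7), (496, 79, 104.6), (504, 89, 105.0), (512, 75, 105.1), (520, 51, 105.2), (528, 2, 98.9), (536, 3, 113.2), (544, 1, 112.2), (552, 0, 0), (560, 0, 0), (568, 0, 0)]
```

>>> apply_moves:
  targets:
    - [0,[-3,0,0],[0,0,0]]
    - [0,[-7,0,0],[0,0,0]]
    - [0,[-5,0,-20],[0,0,0]]
    - [0,[0,0,-45],[0,0,0]]
    - [0,[0,0,-45],[0,0,0]]
    - [80,[0,10,-35],[0,0,0]]
    - [80,[10,35,0],[0,0,0]]
    - [80,[12,42,0],[0,0,0]]
    - [80,[12,42,0],[0,0,0]]
    - [80,[12,42,0],[0,0,0]]
    - [80,[12,42,0],[0,0,0]]
    - [80,[12,42,0],[0,0,0]]
    - [80,[12,42,0],[0,0,0]]
    - [80,[12,42,0],[0,0,7.15]]
    - [80,[0,0,0],[0,0,7.15]]
    - [80,[0,0,0],[0,0,7.15]]
    - [80,[0,0,0],[0,0,7.15]]
    - [80,[0,0,0],[0,0,7.15]]
    - [80,[0,0,0],[0,0,7.15]]
    - [80,[0,0,0],[0,0,0]]

```text
time: 8.5
eef_pos: [0.4791, 0.2966, 0.2022]
ee_rot: [-179.9, -0.0, 135.0]
force: [0.5, 0.1, -0.4]
opening: 0.0802
finger_force: 0.0
```

>>> apply_moves:
  targets:
    - [80,[0,0,0],[0,0,0]]
    - [80,[0,0,0],[0,0,0]]

```text
time: 8.7
eef_pos: [0.4796, 0.2968, 0.2025]
ee_rot: [-180.0, -0.0, 135.2]
force: [-0.1, 0.4, -0.1]
opening: 0.0799
finger_force: 0.0
```

Run:
```python
from m import *
s=sense(); p,d=imaging.get_image("wrist"); cv2.imwrite("pics/w3.png",p)
P=cloud("wrist",d); lids(P,[(.463,.348)],.092,.112)
T=R.from_euler('xyz',s["ee_rot"],degrees=True).as_matrix(); print(s["eef_pos"],s["ee_rot"],s["opening"],proj("wrist",s["eef_pos"]+T[:,2]*.1))
tilt(xr=(.4,.58))
for z0,z1 in((.085,.112),(.097,.112)):
    P=cloud("top",imaging.get_image("top")[1])
    L=P[(P[:,2]>.099)&(P[:,2]<.112)&(P[:,1]>-.1)&(P[:,1]<.0)&(P[:,0]>.40)&(P[:,0]<.58)][:,:2]; c=np.array([[.445,-.044],[.51,-.047]])
    for _ in range(30):
        lab=np.argmin([np.hypot(*(L-k).T) for k in c],0); c=np.array([L[lab==i].mean(0) for i in(0,1)])
    print("old jars",c)
```

```text
lid (0.463, 0.348) circ 464.9 350.3 r 32.2 mean [463.8 350.9  98.8] 5709
[0.47961328 0.29682062 0.20252467] [-1.79952300e+02 -1.68188360e-02  1.35231621e+02] 0.07994518856295603 (np.float64(318.1649242780729), np.float64(198.9677021364681))
lid x ext [416.6 538. ] 1098
[(400, 0, 0), (408, 9, 101.2), (416, 58, 103.7), (424, 79, 103.9), (432, 87, 103.9), (440, 85, 103.9), (448, 85, 104.1), (456, 77, 103.9), (464, 65, 104.1), (472, 27, 104.0), (480, 63, 103.6), (488, 74, 103.8), (496, 79, 104.0), (504, 81, 104.0), (512, 81, 104.0), (520, 73, 103.7), (528, 53, 104.2), (536, 22, 104.4), (544, 0, 0), (552, 0, 0), (560, 0, 0), (568, 0, 0)]
old jars [[ 0.44627827 -0.03884551]
 [ 0.50985861 -0.04018278]]
old jars [[ 0.44610205 -0.03872069]
 [ 0.5099712  -0.04051431]]
```

View pics/w3.png

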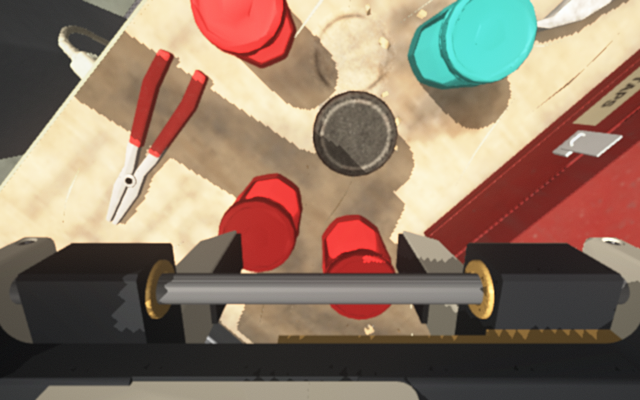

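The wrist view shows the dark-lidded clear jar at (355,133). Red jars stand at (240,25), (262,222) and (357,265), and the turquoise one at (475,45), so the 45° closing line is free. The row at the lip is closed up.

>>> apply_moves:
  targets:
    - [80,[24,13,0],[0,0,0]]
    - [80,[24.5,13.5,0],[0,0,0]]
    - [80,[0,0,20],[0,0,0]]
    - [80,[0,0,35],[0,0,0]]
    - [80,[0,0,35],[0,0,0]]
    - [80,[0,0,30],[0,0,0]]
    - [80,[0,0,20],[0,0,0]]
    - [80,[0,0,9.5],[0,0,0]]
    - [80,[0,0,0],[0,0,0]]
    - [80,[0,0,0],[0,0,0]]

```text
time: 9.9
eef_pos: [0.4648, 0.3504, 0.0542]
ee_rot: [179.9, 0.0, 135.1]
force: [0.7, -0.3, 0.9]
opening: 0.0801
finger_force: 0.0
```

>>> apply_moves:
  targets:
    - [55,[0,0,0],[0,0,0]]
    - [55,[0,0,0],[0,0,0]]
    - [55,[0,0,0],[0,0,0]]
    - [55,[0,0,0],[0,0,0]]
    - [55,[0,0,0],[0,0,0]]

```text
time: 10.4
eef_pos: [0.4645, 0.35, 0.0544]
ee_rot: [179.9, 0.0, 135.1]
force: [-0.9, -2.5, 6.6]
opening: 0.0663
finger_force: 30.0
```

>>> apply_moves:
  targets:
    - [55,[0,0,-5],[0,0,0]]
    - [55,[0,0,-15],[0,0,0]]
    - [55,[0,0,-25],[0,0,0]]
    - [55,[0,0,-30],[0,0,0]]
    - [55,[0,0,-30],[0,0,0]]
    - [55,[0,0,-25],[0,0,0]]
    - [55,[0,0,-10],[0,0,0]]
    - [55,[0,0,0],[0,0,0]]

```text
time: 11.2
eef_pos: [0.4646, 0.3503, 0.1941]
ee_rot: [179.9, 0.0, 135.1]
force: [0.8, -0.0, -4.6]
opening: 0.0662
finger_force: 30.0
```

>>> apply_moves:
  targets:
    - [55,[-8,-4,0],[0,0,0]]
    - [55,[-18,-10,0],[0,0,0]]
    - [55,[-28,-16,0],[0,0,0]]
    - [55,[-32,-18,0],[0,0,0]]
    - [55,[-32,-18,0],[0,0,0]]
    - [55,[-32,-18,0],[0,0,0]]
    - [55,[-32,-18,0],[0,0,0]]
    - [55,[-32,-18,0],[0,0,0]]
    - [55,[-32,-18,0],[0,0,0]]
    - [55,[-32,-18,0],[0,0,0]]
    - [55,[-32,-18,0],[0,0,0]]
    - [55,[-28,-16,0],[0,0,0]]
    - [55,[-18,-10,0],[0,0,0]]
    - [55,[-4,-2,0],[0,0,-4]]
    - [55,[0,0,0],[0,0,-8]]
    - [55,[0,0,0],[0,0,-8.5]]
    - [55,[0,0,0],[0,0,-8.5]]
    - [55,[0,0,0],[0,0,-8.5]]
    - [55,[0,0,0],[0,0,-5.4]]
    - [55,[0,0,0],[0,0,0]]

```text
time: 13.2
eef_pos: [0.5755, -0.0476, 0.1911]
ee_rot: [180.0, -0.2, 178.0]
force: [0.2, -0.3, -5.1]
opening: 0.0663
finger_force: 30.0
```

>>> apply_moves:
  targets:
    - [55,[0,0,0],[0,0,0]]
    - [55,[0,0,0],[0,0,0]]
    - [55,[0,0,0],[0,0,0]]

```text
time: 13.5
eef_pos: [0.5765, -0.0473, 0.1929]
ee_rot: [180.0, -0.0, 177.9]
force: [0.3, 0.0, -4.6]
opening: 0.0663
finger_force: 30.0
```

Run:
```python
from m import *
s=sense(); print(s["eef_pos"],s["ee_rot"],s["opening"])
p,d=imaging.get_image("wrist"); cv2.imwrite("pics/w4.png",p); P=cloud("wrist",d)
b=P[(P[:,0]>.4)&(P[:,0]<.72)&(P[:,2]>.026)&(P[:,2]<.038)]
for y0 in(.075,-.003,-.083):
    q=b[abs(b[:,1]-y0+.036*(b[:,0]-.55))<.008]
    if len(q)>15: k=np.polyfit(q[:,0]-.576,q[:,1],1); print("wall y@.576",round(k[1]*1000,1),"slope",round(k[0],4),len(q),np.percentile(q[:,0],[2,98]))
L=P[(P[:,2]>.099)&(P[:,2]<.112)&(P[:,1]>-.1)&(P[:,1]<.0)&(P[:,0]>.40)&(P[:,0]<.56)]
print("old lids ext",np.percentile(L,[1,99],axis=0),len(L))
for n in("scene","top"):
    p,d=imaging.get_image(n); Q=cloud(n,d)
    b=Q[(Q[:,0]>.4)&(Q[:,0]<.72)&(Q[:,2]>.028)&(Q[:,2]<.036)]
    for y0 in(.075,-.083):
        q=b[abs(b[:,1]-y0+.036*(b[:,0]-.55))<.008]
        if len(q)>15: k=np.polyfit(q[:,0]-.576,q[:,1],1); print(n,"wall y@.576",round(k[1]*1000,1),len(q))
    q=Q[(abs(Q[:,0]-.576)<.05)&(abs(Q[:,1]+.045)<.05)&(Q[:,2]>.12)&(Q[:,2]<.235)]
    if len(q): print("held",np.percentile(q,[1,50,99],axis=0).round(4).tolist(),len(q))
    if n=="scene": cv2.imwrite("pics/s4.png",cv2.resize(p[110:310,270:510],(720,600),interpolation=2))
```

```text
[ 0.57647248 -0.04725921  0.19289785] [ 1.79990450e+02 -2.74292787e-02  1.77926413e+02] 0.06631938519880874
wall y@.576 74.2 slope -0.0354 1397 [0.43169761 0.65403606]
wall y@.576 -3.2 slope -0.0445 1302 [0.43089822 0.59396273]
wall y@.576 -81.9 slope -0.0323 787 [0.4276037  0.57727592]
old lids ext [[ 0.44335457 -0.06877152  0.10211523]
 [ 0.54005677 -0.00965207  0.10705715]] 11976
scene wall y@.576 72.1 79
scene wall y@.576 -83.9 231
held [[0.5427, -0.0933, 0.1406], [0.5531, -0.0662, 0.1908], [0.5921, 0.0006, 0.2344]] 990
top wall y@.576 73.6 135
held [[0.5418, -0.073, 0.1452], [0.5452, -0.0515, 0.207], [0.5597, -0.0392, 0.2346]] 63
```

View pics/s4.png

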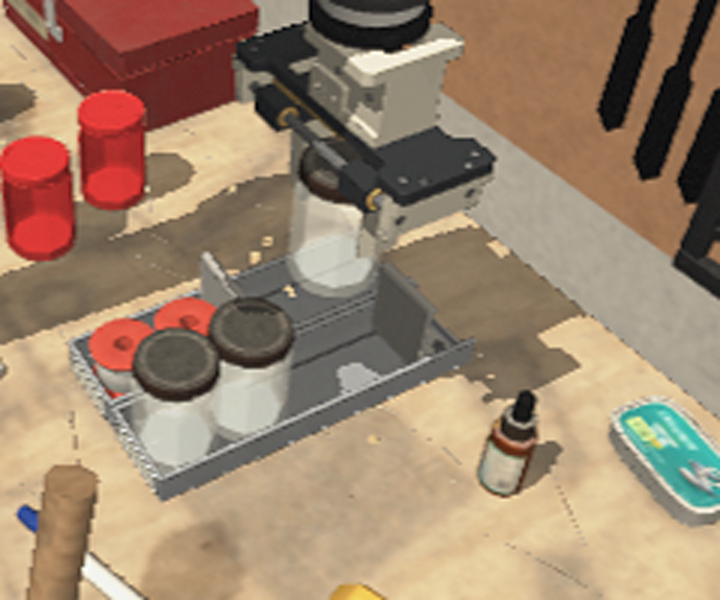

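The scene view shows jar_new held upright at (335,220). The older jars stand closed up at the lip at (175,390) and (250,365), and the slot behind them is free.

>>> apply_moves:
  targets:
    - [55,[0,1.4,10],[0,0,0]]
    - [55,[0,0,20],[0,0,0]]
    - [55,[0,0,25],[0,0,0]]
    - [55,[0,0,25],[0,0,0]]
    - [55,[0,0,15],[0,0,0]]
    - [55,[0,0,5],[0,0,0]]
    - [55,[0,0,0],[0,0,0]]
    - [55,[0,0,0],[0,0,0]]

```text
time: 14.45
eef_pos: [0.5767, -0.0457, 0.0936]
ee_rot: [180.0, 0.0, 178.0]
force: [0.3, 0.1, -5.4]
opening: 0.0662
finger_force: 30.0
```

>>> apply_moves:
  targets:
    - [55,[0,0,5],[0,0,0]]
    - [55,[0,0,4],[0,0,0]]
    - [55,[0,0,4],[0,0,0]]
    - [55,[0,0,0],[0,0,0]]

```text
time: 14.85
eef_pos: [0.5763, -0.0457, 0.0796]
ee_rot: [180.0, -0.1, 178.0]
force: [0.2, -1.0, -5.4]
opening: 0.0661
finger_force: 30.0
```

Bottom is at about 25 mm, below the wall tops, and the force hasn't changed. Going on slowly.

>>> apply_moves:
  targets:
    - [55,[0,0,4],[0,0,0]]
    - [55,[0,0,4],[0,0,0]]
    - [55,[0,0,4],[0,0,0]]
    - [55,[0,0,3],[0,0,0]]
    - [55,[0,0,2],[0,0,0]]
    - [55,[0,0,0],[0,0,0]]

```text
time: 15.45
eef_pos: [0.5765, -0.0457, 0.0628]
ee_rot: [180.0, -0.0, 178.0]
force: [-0.1, 0.8, -4.7]
opening: 0.0666
finger_force: 30.0
```

>>> apply_moves:
  targets:
    - [55,[0,0,1],[0,0,0]]
    - [55,[0,0,1],[0,0,0]]
    - [55,[0,0,0],[0,0,0]]

```text
time: 15.75
eef_pos: [0.5767, -0.0458, 0.0612]
ee_rot: [180.0, 0.0, 178.0]
force: [0.1, 0.4, -5.2]
opening: 0.0662
finger_force: 30.0
```

>>> apply_moves:
  targets:
    - [55,[0,0,1],[0,0,0]]
    - [55,[0,0,0.7],[0,0,0]]
    - [55,[0,0,0],[0,0,0]]

```text
time: 16.05
eef_pos: [0.5768, -0.0458, 0.0604]
ee_rot: [-180.0, 0.0, 178.0]
force: [-3.5, 1.0, 4.5]
opening: 0.0667
finger_force: 30.0
```

Floor contact felt: force went from -5 to +4.5 N. Releasing.

>>> apply_moves:
  targets:
    - [70,[0,0,0],[0,0,0]]
    - [76,[0,0,0],[0,0,0]]
    - [80,[0,0,0],[0,0,0]]
    - [80,[0,0,0],[0,0,0]]
    - [80,[0,0,-10],[0,0,0]]
    - [80,[0,0,-20],[0,0,0]]
    - [80,[0,0,-35],[0,0,0]]
    - [80,[0,0,-40],[0,0,0]]
    - [0,[-30,0,-25],[0,0,0]]
    - [0,[-45,0,0],[0,0,0]]
    - [0,[-30,0,0],[0,0,0]]
    - [0,[0,0,0],[0,0,0]]
    - [0,[0,0,0],[0,0,0]]
    - [0,[0,0,0],[0,0,0]]

```text
time: 17.45
eef_pos: [0.6808, -0.0494, 0.1898]
ee_rot: [180.0, -0.0, 178.0]
force: [0.2, 0.2, -1.0]
opening: 0.0363
finger_force: 0.0
```

Run:
```python
from m import *
s=sense(); print(s["eef_pos"],s["ee_rot"],s["opening"])
tilt("scene",(.4,.62)); p,d=imaging.get_image("scene"); cv2.imwrite("pics/s5.png",cv2.resize(p[140:310,290:494],(720,600),interpolation=2))
P=cloud("wrist",imaging.get_image("wrist")[1])
for nm,P in(("wrist",P),("scene",cloud("scene",d)),("top",cloud("top",imaging.get_image("top")[1]))):
    q=P[(P[:,1]>-.085)&(P[:,1]<-.01)&(P[:,2]>.072)&(P[:,2]<.088)&(P[:,0]>.635)&(P[:,0]<.68)]
    if len(q): print(nm,"backtop",np.round(np.percentile(q,[2,50,98],axis=0)*1000,1).tolist(),len(q))
```

```text
[ 0.6807853  -0.04935852  0.18975919] [ 1.79993985e+02 -4.00525742e-02  1.77999080e+02] 0.03631204574950797
lid x ext [417.2 601.6] 1598
[(400, 0, 0), (408, 8, 101.0), (416, 66, 103.5), (424, 80, 104.1), (432, 86, 103.8), (440, 86, 104.1), (448, 87, 103.9), (456, 76, 104.1), (464, 65, 104.1), (472, 26, 104.3), (480, 58, 103.0), (488, 73, 104.0), (496, 82, 103.4), (504, 83, 104.0), (512, 79, 103.8), (520, 69, 104.0), (528, 52, 104.3), (536, 26, 104.4), (544, 61, 102.7), (552, 66, 103.8), (560, 70, 103.6), (568, 77, 103.5), (576, 74, 103.8), (584, 66, 103.6), (592, 57, 104.0), (600, 25, 104.2), (608, 0, 0)]
wrist backtop [[655.5, -77.3, 74.2], [659.3, -47.7, 80.6], [664.4, -18.2, 82.4]] 936
scene backtop [[654.4, -79.9, 72.3], [657.0, -52.6, 78.6], [663.1, -20.0, 81.8]] 103
```

View pics/s5.png

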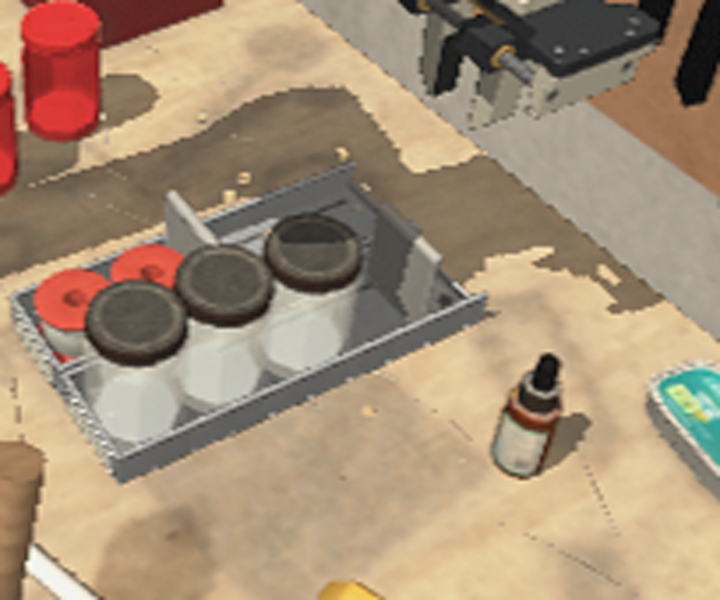

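All three jars stand upright in the row, at (137,320), (225,285) and (313,250), with the backstop at (410,260). Next, down behind the plate and push.

>>> apply_moves:
  targets:
    - [0,[-5,2,20],[0,0,0]]
    - [0,[0,0,35],[0,0,0]]
    - [0,[0,0,35],[0,0,0]]
    - [0,[0,0,28],[0,0,0]]
    - [0,[0,0,12],[0,0,0]]
    - [0,[0,0,2],[0,0,0]]
    - [0,[0,0,0],[0,0,0]]
    - [0,[0,0,0],[0,0,0]]

```text
time: 18.45
eef_pos: [0.6878, -0.0478, 0.0596]
ee_rot: [-180.0, 0.2, 178.0]
force: [-0.1, 0.1, 0.7]
opening: 0.0003
finger_force: 0.0
```

>>> apply_moves:
  targets:
    - [0,[3,0,0],[0,0,0]]
    - [0,[4,0,0],[0,0,0]]
    - [0,[4,0,0],[0,0,0]]
    - [0,[4,0,0],[0,0,0]]
    - [0,[4,0,0],[0,0,0]]
    - [0,[4,0,0],[0,0,0]]
    - [0,[4,0,0],[0,0,0]]
    - [0,[4,0,0],[0,0,0]]
    - [0,[4,0,0],[0,0,0]]
    - [0,[4,0,0],[0,0,0]]
    - [0,[4,0,0],[0,0,0]]
    - [0,[4,0,0],[0,0,0]]
    - [0,[0,0,0],[0,0,0]]

```text
time: 19.75
eef_pos: [0.6388, -0.0459, 0.0573]
ee_rot: [180.0, -0.1, 178.0]
force: [-0.4, 0.8, -0.1]
opening: 0.0004
finger_force: 0.0
```

Run:
```python
from m import *
tilt("scene",(.4,.7)); p,d=imaging.get_image("scene"); cv2.imwrite("pics/s6.png",cv2.resize(p[140:310,290:494],(720,600),interpolation=2))
for nm,P in(("wrist",cloud("wrist",imaging.get_image("wrist")[1])),("scene",cloud("scene",d))):
    q=P[(P[:,1]>-.085)&(P[:,1]<-.01)&(P[:,2]>.06)&(P[:,2]<.088)&(P[:,0]>.6)&(P[:,0]<.7)]
    if len(q): print(nm,"backtop",np.round(np.percentile(q,[2,50,98],axis=0)*1000,1).tolist(),len(q))
```

```text
lid x ext [417.  603.5] 1611
[(400, 0, 0), (408, 8, 99.0), (416, 68, 103.1), (424, 78, 104.0), (432, 87, 103.8), (440, 86, 103.8), (448, 88, 103.8), (456, 79, 103.9), (464, 64, 104.0), (472, 26, 104.2), (480, 59, 103.5), (488, 71, 103.5), (496, 83, 104.0), (504, 80, 103.7), (512, 84, 104.0), (520, 67, 104.1), (528, 53, 103.9), (536, 27, 103.9), (544, 56, 103.5), (552, 68, 103.9), (560, 77, 104.2), (568, 69, 103.7), (576, 77, 104.0), (584, 70, 103.9), (592, 52, 104.0), (600, 26, 104.5), (608, 0, 0), (616, 0, 0), (624, 4, 113.0), (632, 4, 108.7), (640, 0, 0), (648, 0, 0), (656, 0, 0), (664, 0, 0), (672, 0, 0), (680, 0, 0), (688, 0, 0)]
scene backtop [[616.7, -78.7, 60.8], [622.4, -64.0, 78.1], [645.4, -29.9, 87.3]] 158
```

View pics/s6.png

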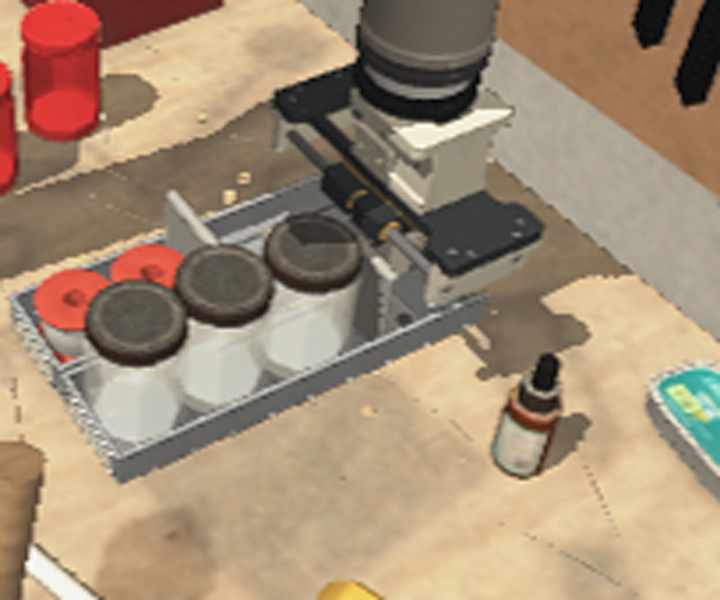

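The backstop has come forward, with its face now near x=0.617 at (385,290). About 9 mm is left.

>>> apply_moves:
  targets:
    - [0,[2,0,0],[0,0,0]]
    - [0,[2,0,0],[0,0,0]]
    - [0,[2,0,0],[0,0,0]]
    - [0,[2,0,0],[0,0,0]]
    - [0,[0,0,0],[0,0,0]]

```text
time: 20.4
eef_pos: [0.6313, -0.0456, 0.0575]
ee_rot: [180.0, -0.0, 178.0]
force: [-0.1, 1.0, 0.7]
opening: 0.0005
finger_force: 0.2
```

>>> apply_moves:
  targets:
    - [0,[1.5,0,0],[0,0,0]]
    - [0,[1.5,0,0],[0,0,0]]
    - [0,[0,0,0],[0,0,0]]

```text
time: 20.7
eef_pos: [0.6294, -0.0456, 0.0576]
ee_rot: [180.0, 0.1, 178.0]
force: [4.4, -0.4, -3.3]
opening: 0.0004
finger_force: 2.4
```

>>> apply_moves:
  targets:
    - [0,[1.5,0,0],[0,0,0]]
    - [0,[1.5,0,0],[0,0,0]]
    - [0,[0,0,0],[0,0,0]]

```text
time: 21.0
eef_pos: [0.6286, -0.0456, 0.0578]
ee_rot: [-180.0, 0.4, 178.0]
force: [12.8, 0.9, -8.5]
opening: 0.0003
finger_force: 6.5
```

>>> apply_moves:
  targets:
    - [0,[1.5,0,0],[0,0,0]]
    - [0,[0,0,0],[0,0,0]]

```text
time: 21.2
eef_pos: [0.6285, -0.0456, 0.0579]
ee_rot: [-180.0, 0.6, 178.0]
force: [17.2, 0.6, -11.8]
opening: 0.0006
finger_force: 8.9
```

>>> apply_moves:
  targets:
    - [0,[-4,0,0],[0,0,0]]
    - [0,[-6,0,0],[0,0,0]]
    - [0,[-10,0,-5],[0,0,0]]
    - [0,[0,0,-30],[0,0,0]]
    - [0,[0,0,-45],[0,0,0]]
    - [0,[0,0,-45],[0,0,0]]
    - [0,[0,0,-30],[0,0,0]]
    - [0,[0,0,0],[0,0,0]]
    - [0,[0,0,0],[0,0,0]]
    - [0,[0,0,0],[0,0,0]]

```text
time: 22.2
eef_pos: [0.6432, -0.046, 0.2108]
ee_rot: [180.0, -0.2, 178.0]
force: [0.7, -0.4, 0.3]
opening: 0.0004
finger_force: 0.0
```

Run:
```python
from m import *
print(sense()["eef_pos"])
for n in("wrist","scene","top"):
    p,d=imaging.get_image(n); P=cloud(n,d)
    if n=="scene": cv2.imwrite("pics/s7.png",cv2.resize(p[140:310,290:494],(720,600),interpolation=2))
    L=P[(P[:,2]>.099)&(P[:,2]<.112)&(P[:,1]>-.1)&(P[:,1]<.0)&(P[:,0]>.40)&(P[:,0]<.625)]; c=np.array([[.446,-.044],[.51,-.047],[.574,-.05]])
    for _ in range(30):
        lab=np.argmin([np.hypot(*(L[:,:2]-k).T) for k in c],0); c=np.array([L[lab==i][:,:2].mean(0) for i in(0,1,2)])
    for i in range(3):
        q=L[lab==i]; k=np.linalg.lstsq(np.c_[q[:,:2]-c[i],np.ones(len(q))],q[:,2],rcond=None)[0]
        print(n,i,np.round(c[i]*1000,1),"x",np.round(np.percentile(q[:,0],[1,99])*1000,1),"z",round(k[2]*1000,1),"tilt",np.round(k[:2],3),len(q))
    print("gaps",np.round(np.hypot(*np.diff(c,axis=0).T)*1000,1))
    q=P[(P[:,1]>-.085)&(P[:,1]<-.01)&(P[:,2]>.065)&(P[:,2]<.088)&(P[:,0]>.6)&(P[:,0]<.66)]
    if len(q): print("  backtop",np.round(np.percentile(q,[2,50,98],axis=0)*1000,1).tolist(),len(q))
    q=P[(P[:,1]>-.07)&(P[:,1]<-.02)&(P[:,2]>.02)&(P[:,2]<.034)&(P[:,0]<.425)&(P[:,0]>.4)]
    if len(q): print("  lip",np.round(np.percentile(q[:,0],[5,50,95])*1000,1),len(q))
```

```text
[ 0.64320562 -0.04603043  0.21078348]
wrist 0 [551.2 -42.9] x [505.1 604.2] z 104.7 tilt [-0.001  0.002] 10729<stdin>:8: RuntimeWarning: Mean of empty slice.
  ret = um.true_divide(
Traceback (most recent call last):
IndexError: index -1 is out of bounds for axis 0 with size 0
```

Run:
```python
from m import *
for n in("scene","top"):
    p,d=imaging.get_image(n); P=cloud(n,d)
    if n=="scene": cv2.imwrite("pics/s7.png",cv2.resize(p[140:310,290:494],(720,600),interpolation=2))
    L=P[(P[:,2]>.099)&(P[:,2]<.112)&(P[:,1]>-.1)&(P[:,1]<.0)&(P[:,0]>.40)&(P[:,0]<.615)]; print(n,len(L)); c=np.array([[.446,-.044],[.51,-.047],[.574,-.05]])
    if n=="top" and (L[:,0]>.545).sum()<50: c=c[:2]
    for _ in range(30):
        lab=np.argmin([np.hypot(*(L[:,:2]-k).T) for k in c],0); c=np.array([L[lab==i][:,:2].mean(0) for i in range(len(c))])
    for i in range(len(c)):
        q=L[lab==i]; k=np.linalg.lstsq(np.c_[q[:,:2]-c[i],np.ones(len(q))],q[:,2],rcond=None)[0]
        print(i,np.round(c[i]*1000,1),"x",np.round(np.percentile(q[:,0],[1,99])*1000,1),"z",round(k[2]*1000,1),"tilt",np.round(k[:2],3),len(q))
    print("gaps",np.round(np.hypot(*np.diff(c,axis=0).T)*1000,1))
    for a,b,z0,z1,t in((.6,.66,.065,.088,"back"),(.4,.425,.02,.034,"lip")):
        q=P[(P[:,1]>-.085)&(P[:,1]<-.02)&(P[:,2]>z0)&(P[:,2]<z1)&(P[:,0]>a)&(P[:,0]<b)]
        if len(q): print(t,np.round(np.percentile(q[:,0],[2,10,50,90,98])*1000,1),len(q))
```

```text
scene 1498
0 [445.3 -42.1] x [416.1 474.7] z 104.0 tilt [0.009 0.017] 538
1 [509.3 -43.4] x [480.4 539.2] z 103.9 tilt [0.005 0.004] 494
2 [573.7 -49.3] x [544.3 604.4] z 103.8 tilt [0.01  0.024] 466
gaps [64.  64.6]
back [607.2 607.7 609.7 614.  614.6] 55
lip [409.2 410.4 413.1 421.7 424.5] 121
top 5
0 [515.1 -10.2] x [506.7 523. ] z 101.9 tilt [-0.445 -3.01 ] 5<stdin>:8: RuntimeWarning: Mean of empty slice.
  ret = um.true_divide(
Traceback (most recent call last):
IndexError: index -1 is out of bounds for axis 0 with size 0
```

View pics/s7.png

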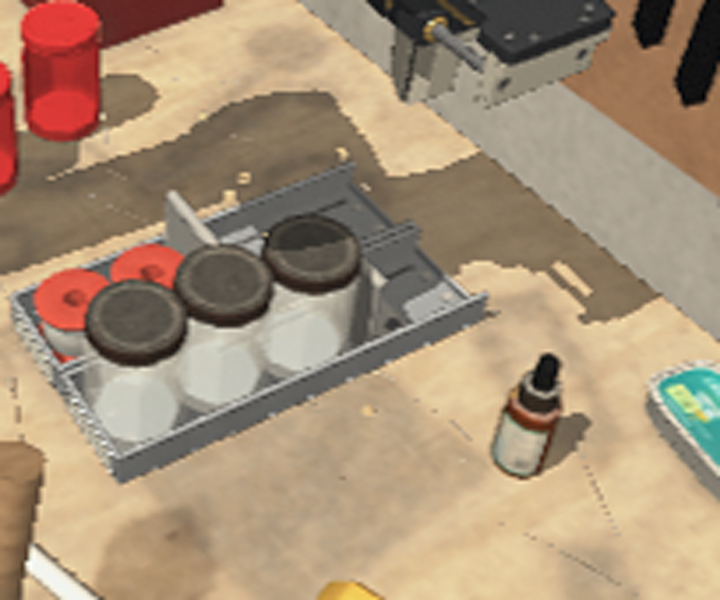

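The final view shows all three jars upright and closed up from the lip, with lids at (137,320), (225,285) and (313,250). Spacing is 64.0 and 64.6 mm. The backstop at (375,300) stands against the new jar, and the arm is clear.

```bash
python3 -c "
from h import *
print(ticket.sign_off())"
```

```text
the job is handed in; nothing more can be done
None
```

The job is handed in, with no verdict returned: the last picture shows the older jars slid up to the front lip, the new jar upright right behind them, the backstop against it, and the spools and dropper undisturbed (the tape measure is mostly out of that view).

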